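# Start the bench labeller

## Task

Put the bench labelling machine into run: push its clear hinged guard all the way down, then switch the orange mains rocker on (press down the raised half, on the side away from the robot), then press the blue reset button, and after it the green start button, each fully in and let go again. Leave the black jog button and the red mushroom stop unpressed, and leave the bottles and other things standing around where they are.

Things in the scene. Friction and masses are not known exactly. Their poses are not given: they have to be found in the camera images.
- labeller: Bench labelling machine fixed to the table, cream housing 360 mm deep (x) by 440 wide (y). Origin on the table under its centre; -x, the operator's side, faces the robot. Flat deck 100 mm high from x -180 to -50 mm; on it at x -115: rocker at y +130, round buttons at y +65, 0, -65 (blue, green, black in any order), red mushroom at y -140. Behind, under the guard, a bottle on rollers, then a reel 233 mm high.
- guard_hinge (a point): Middle of the guard's hinge line, on the machine at x = +150 mm, 168 mm above the table; the hinge runs along the machine's y and its axes are the machine's.
- guard_edge (a point): Middle of the top of the guard's yellow front edge, a flat bar 24 mm deep, 390 mm long, 187 mm from the hinge line. Shut, it lies at machine x -37 mm, 172.5 mm above the table, and the clear 5 mm panel behind it is level with its top at 170.5 mm.
- guard (a joint): Guard angle in rad: 0 is shut on its stop (level), growing as it is raised; it starts 0.45 to 0.8 open. It has a stiff hinge that stays where it is left; pushing its top down near the front edge takes under 6 N.
- mains_far_half (a point): Orange mains rocker, 40 mm (machine x) by 24 mm, in a black bezel with its top 108 mm above the table. The point is the middle of the top of the far half (away from the robot), 13 mm beyond the pivot. Off: near half level at 113 mm, far half slopes up and away to 120 mm. Pressing the far half down until it is level at 113 mm switches on; the near half then stands up.
- mains (a joint): Mains rocker angle in rad: about 0 (up to 0.03) is off, 0.35 is fully on (far half level). No spring: it stays where it is left; it takes about 3 to 5 N on the far half.
- reset_top (a point): Centre of the blue reset button's flat round cap, 28 mm across, top 122 mm above the table when out. The button stands on the deck's line of controls, 115 mm in front of the machine's centre (machine -x); its place in the line changes from start to start. 
- reset (a joint): Travel of the blue reset button in m: 0 out, 0.006 fully in; sprung, 1.5 N to start it and 5 N fully in.
- start_top (a point): Centre of the green start button's flat round cap, 28 mm across, top 122 mm above the table when out. The button stands on the deck's line of controls, 115 mm in front of the machine's centre (machine -x); its place in the line changes from start to start. 
- start (a joint): Travel of the green start button in m: 0 out, 0.006 fully in; sprung, 1.5 N to start it and 5 N fully in.
- jog_top (a point): Centre of the black jog button's flat round cap, 28 mm across, top 122 mm above the table when out. The button stands on the deck's line of controls, 115 mm in front of the machine's centre (machine -x); its place in the line changes from start to start. Not to be pressed.
- jog (a joint): Travel of the black jog button in m: 0 out, 0.006 fully in. To be left alone.
- stop_top (a point): Top of the red mushroom stop, 40 mm across on a yellow disc 60 mm across, 138 mm above the table, at the right end of the line of controls. Not to be pressed.
- stop (a joint): Travel of the red mushroom stop in m: 0 out, 0.006 fully in. To be left alone.
- bottle_a: closed dark spirit bottle with a gold cap, 66 mm across, 238 mm tall, upright on the table; origin at the centre of its foot. Leave it where it is.
- bottle_b: closed amber spirit bottle with a gold cap, 66 mm across, 238 mm tall, upright on the table; origin at the centre of its foot. Leave it where it is.
- bottle_c: closed dark spirit bottle with a gold cap, 66 mm across, 238 mm tall, upright on the table; origin at the centre of its foot. Leave it where it is.
- bottle_d: closed amber spirit bottle with a gold cap, 66 mm across, 238 mm tall, upright on the table; origin at the centre of its foot. Leave it where it is.
- label_roll: white roll of labels standing on its end on the table, 96 mm across, 70 mm high, with a 40 mm bore; origin at the centre of its foot. Leave it where it is.
- gold_cap: loose gold bottle cap, 29 mm across, 30 mm high, upright on the right end of the labeller's control deck, beside the mushroom stop; origin at the centre of its foot. Leave it where it is.
- beaker: white open plastic beaker, 72 mm across, 85 mm high, on the table to the left; origin at the centre of its foot. Leave it where it is.
- brush: flat dusting brush 170 mm long lying on the table on the robot's right, in front of the machine; origin under its middle, handle to its -x. Leave it where it is.

How it is judged:
On the way, in this order (a step that is already met when the one before it is completed fails the run):
1. the guard is fully down (value of joint guard below 0.03 rad), for 0.2 s.
2. the mains rocker is on (value of joint mains above 0.28 rad), for 0.1 s.
3. the blue reset button is pressed fully in (value of joint reset above 0.0045 m and value of joint start below 0.001 m), for 0.05 s.
4. the green start button is pressed fully in, the reset being let go (value of joint start above 0.0045 m and value of joint reset below 0.001 m), for 0.05 s.
At the end, for the whole second after the job is handed in: The guard is shut (within 0.03 rad of its stop), the mains rocker is on (past 0.28 of 0.35 rad), the reset and start buttons have come out again (within 1 mm), the jog and stop buttons are out, and the things standing around are at rest (value of joint guard below 0.03 rad and value of joint mains above 0.28 rad and value of joint each of reset, start, jog, stop below 0.001 m and linear speed of each of bottle_a, bottle_b, bottle_c, bottle_d, label_roll, gold_cap, beaker, brush below 0.02 m/s); the robot touches nothing.
It fails at once if the mains is switched on while the guard is open (value of joint mains above 0.2 rad and value of joint guard above 0.06 rad).
It fails at once if reset or start is pressed with the guard open or the mains off ((value of joint reset above 0.0025 m and (value of joint mains below 0.25 rad or value of joint guard above 0.06 rad)) or (value of joint start above 0.0025 m and (value of joint mains below 0.25 rad or value of joint guard above 0.06 rad))).
It fails at once if the black jog button or the red stop is pressed (by more than 2 mm) (value of joint any of jog, stop above 0.002 m).
It fails at once if the guard is lifted further open (past 0.95 rad) (value of joint guard above 0.95 rad).
It fails at once if a thing standing around is moved or lifted by more than 20 mm (distance of any of bottle_a, bottle_b, bottle_c, bottle_d, label_roll, gold_cap, beaker, brush from where it was at the start of the episode above 0.02 m).
It also fails if it takes over 64 s, if anything falls off the work surface, if the arm or the gripper's body presses on something with over 40 N, if the wrist force passes 120 N, or if a joint passes its speed limit or range.

## Robot

A 6-joint arm with a two-finger parallel gripper is mounted at the origin on the work surface. World frame = base frame: x ahead of the robot, y to its left, z up, the work surface at z = 0. Lengths are in m, angles in rad, forces in N, time in s.
With the tool pointing down it reaches from about 0.35 to 0.875 m from the base axis. Payload 15.5 kg.
Tool frame: the origin (TCP) lies at the very end of the fingers, on their centre line; the grasp point (between the pads) lies 19 mm behind it; z points along the fingers, y is the direction in which the jaws open and shut (so a half turn about z gives the same grasp; the last joint's range is limited). The gripper opens to 85 mm and grips with 20 to 120 N. Pads are 22 mm wide; open, the fingers measure 114 mm over their backs; the gripper's body (76 mm by 85 mm) begins 54 mm behind the grasp point. The pads swing forward as they close: fully open they stand 13 mm farther back than shut.
Start: joints at [-0.096, 0.494, 1.345, -0, 1.302, -0.096], TCP at [0.625, 0, 0.231] pointing down, gripper open.
Joint ranges: [-2.91, 2.91], [-0.82, 2.16], [0.22, 2.67], [-1.22, 4.37], [0.12, 2.79], [-3.08, 3.08]. Speed limits (rad/s): [1.89, 1.89, 2.57, 3.01, 3.01, 3.01].

## Interface

Orientations are given as a rotation vector (axis times angle).
In Python, from plant import observe, grab_frame, camera_info, sign_off gives the robot as it stands.
- The arm moves only by the tool send_rows, never from a script. Its argument "moves" is a list of rows, each a list of 6 numbers: the shift along the tool's x, y, z in mm, then the turn, a rotation vector about the tool's x, y, z in rad. In form: [[dx, dy, dz, wx, wy, wz], ...]. A call has 1 to 20 rows; each row is the pose to reach, as a shift and turn from the pose commanded when the call began, along the tool's axes at that moment; what a row does not reach only later rows make up. A row lasts 1/8 s, in which the tool goes at most 62.5 mm and 10.7 degrees, less where a joint would pass 70% of its speed; a pose out of reach is approached as far as the arm can. A call with a gripper value outside its range is refused whole. "jaw" is the closure, from 0 (fully open) to 1 (shut), set as the call begins (left out, the last holds). The fingers move at their own pace and stop on an object; "force" is the grip in N (left out, the last holds). Time passes only in rows, so rows that repeat a pose let the fingers close. It gives the time, the measured TCP pose, the force and the opening at its end, in the units of the state.
- observe(): the state, without advancing time (a new reading comes with each control period).
- grab_frame(name): name is "scene" or "side" or "wrist"; returns the picture (420x560x3 uint8, red, green, blue); there is no depth.
- camera_info(name): a dict with "K" (3x3 intrinsics, pixels), "rvec" (rotation vector, rad) and "tvec" (3), from world to camera coordinates, as OpenCV has them. Camera axes: x right, y down, z forward; pixel columns grow to the right and rows downward; lengths in m; the calibration is good to about 2 mm. A picture is of the moment at which its call begins: read the wrist's pose just before it. camera_info takes no time and is no camera call; for the wrist camera it gives the pose at the moment of the call.
- sign_off(): hands the job in, once; it reports no verdict.
The state is a dict: "time": time; "joint_positions": joint angles; "joint_velocities": joint speeds; "joint_efforts": joint torques, N m; "tcp_pos": TCP position; "ee_rot": TCP orientation; "force": force on the tool from outside, world axes, zero at the start; "torque": the same for the moment, N m; "finger_gap": finger opening in m.
Only numpy, scipy, OpenCV 4.12 (cv2) and the standard library are available. Lean on these libraries where they do the work, as an engineer would, in place of code of your own. Each camera call takes 0.05 s, during which the arm holds its last target. There are 200 camera calls.

## Working session

There is one attempt and no reset: what is moved stays moved. The work goes in short steps, Python scripts to look and compute and a tool call to move; the robot and the scene stay as the last step left them, time stands still between calls to the robot, and variables do not carry over. Pictures are saved under pics/ and viewed, about 8 in all and at most 12, crops included, and the job is handed in when it is done.

Besides the shell and the picture viewer there is one more tool, called after "Call:" as name(argument=value, ...) on one line, values as JSON. send_rows: Moves the arm, as the interface text tells. Its arguments: {"type":"object","properties":{"moves":{"type":"array","items":{"type":"array","items":{"type":"number"}}},"jaw":{"type":"number"},"force":{"type":"number"}},"required":["moves"]}

```bash
mkdir -p pics; cat > h.py <<'E'
import numpy as np, cv2
from plant import observe, grab_frame, camera_info
def save(n,im): cv2.imwrite('pics/'+n+'.png',cv2.cvtColor(im,cv2.COLOR_RGB2BGR))
def ray(ci,uv):
    R,_=cv2.Rodrigues(np.array(ci['rvec'],float)); t=np.array(ci['tvec'],float).ravel()
    d=R.T@np.linalg.inv(np.array(ci['K']))@np.array([uv[0],uv[1],1.]); return -R.T@t,d
def on_z(ci,uv,z):
    c,d=ray(ci,uv); return c+d*(z-c[2])/d[2]
def proj(ci,P):
    return cv2.projectPoints(np.array(P,float).reshape(-1,3),np.array(ci['rvec'],float),np.array(ci['tvec'],float),np.array(ci['K'],float),None)[0].reshape(-1,2)
E
python3 - <<'E'
from h import *
s=observe();print(s['tcp_pos'],s['ee_rot'],s['time'])
for n in('scene','side'):
    im=grab_frame(n);save(n+'0',im);ci=camera_info(n);print(n,ray(ci,(280,210)))
    np.save('pics/'+n+'0.npy',im)
E
```

```text
[6.24699414e-01 9.32092246e-06 2.30745481e-01] [-2.22087339e+00 -2.22084616e+00  1.11050310e-03] 0.0
scene (array([ 1.21654478, -0.59235697,  1.46661772]), array([-0.41848373,  0.36051401, -0.83363993]))
side (array([0.30416492, 0.85070526, 1.08734107]), array([ 0.20666418, -0.64560167, -0.73522924]))
```

View pics/scene0.png

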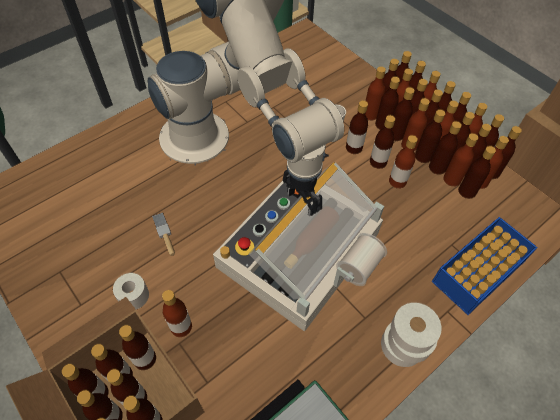

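View pics/side0.png

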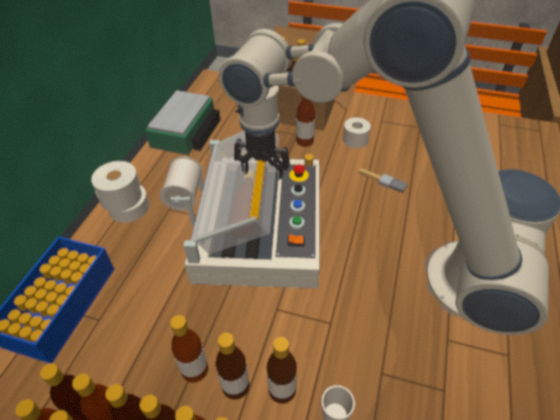

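The scene view shows the red stop at (245,243), black (260,229), blue (272,215) and green (284,203). The gripper hides the rocker. The side view shows red (299,172), black (298,188), blue (297,204), green (297,221), the orange rocker (296,240) and the yellow guard edge around (259,190). From the rocker rightwards the order is green, blue, black.

```bash
cat > m.py <<'E'
from h import *
import sys
R={'red':((0,6),(299,172),.138),'blue':((105,130),(297,204),.122),'green':((55,90),(297,221),.122),'orange':((5,16),(296,240),.115)}
R2={'red':((245,243)),'blue':((272,215)),'green':((284,203)),'orange':((297,188))}
for n in('side','scene'):
    im=np.load(f'pics/{n}0.npy');ci=camera_info(n);hsv=cv2.cvtColor(im,cv2.COLOR_RGB2HSV)
    for k,(h,uv,z) in R.items():
        if n=='scene': uv=R2[k]
        m=cv2.inRange(hsv,(h[0],140,60),(h[1],255,255)); w=np.zeros_like(m);cv2.circle(w,uv,11,255,-1);m&=w
        ys,xs=np.nonzero(m)
        if len(xs)>5: c=(xs.mean(),ys.mean());print(n,k,len(xs),np.round(c,1),on_z(ci,c,z).round(4))
    m=cv2.inRange(hsv,(17,150,120),(30,255,255)); w=np.zeros_like(m)
    if n=='side': w[160:225,245:270]=255
    else: w[160:260,255:345]=255
    m&=w;ys,xs=np.nonzero(m);p=np.c_[xs,ys]
    d=p-p.mean(0);v=np.linalg.svd(d,full_matrices=False)[2][0];t=d@v
    print(n,'edge',len(p),p.mean(0),p[t.argmin()],p[t.argmax()],cv2.minAreaRect(p.astype(np.float32)))
E
python3 m.py
```

```text
side red 84 [298.6 168.9] [ 0.5657 -0.1639  0.138 ]
side blue 40 [297.2 202.9] [ 0.5354 -0.0377  0.122 ]
side green 30 [296.5 219.7] [0.52   0.0257 0.122 ]
side orange 132 [295.6 239.2] [0.505  0.0891 0.115 ]
side edge 467 [257.09635974 189.26766595] [260 160] [257 218] ((256.9618225097656, 188.81166076660156), (8.669939994812012, 57.93464279174805), 6.981057643890381)
scene red 114 [243.8 242.4] [ 0.5724 -0.1809  0.138 ]
scene blue 47 [271.4 214.2] [ 0.5369 -0.043   0.122 ]
scene green 42 [283.4 201.1] [0.5212 0.0202 0.122 ]
scene orange 15 [295.7 192.1] [0.5154 0.0791 0.115 ]
scene edge 768 [294.44140625 210.67838542] [333 162] [255 249] ((296.7930603027344, 207.9827423095703), (8.138457298278809, 116.84500122070312), 41.633541107177734)
```

```bash
cat >> h.py <<'E'
B=np.array([.5362,-.0400]); y=np.array([-.0155,.0632]); y/=np.linalg.norm(y); x=np.array([y[1],-y[0]]); O=B+.115*x
def W(mx,my,z): return np.r_[O+mx*x+my*y,z]
def edge(a,my): return W(.15-.187*np.cos(a)+.0045*np.sin(a),my,.168+.187*np.sin(a)+.0045*np.cos(a))
E
python3 - <<'E'
from h import *
print('yaw',np.arctan2(x[1],x[0]),'O',O)
for n in('rocker',.13),('green',.065),('blue',0),('red',-.14): print(n,W(-.115,n[1],.12).round(4))
cs,cd=camera_info('scene'),camera_info('side')
for a in(.45,.55,.65,.75,.8):
    print(a,edge(a,0).round(3),proj(cs,[edge(a,.195),edge(a,-.195)]).round().tolist(),proj(cd,[edge(a,.195),edge(a,-.195)]).round().tolist())
s=observe()['tcp_pos'][:2]-O;print('tcp machine',s@x,s@y)
E
```

```text
yaw 0.2405060876575507 O [ 0.64789002 -0.01260767]
('rocker', 0.13) [0.5052 0.0863 0.12  ]
('green', 0.065) [0.5207 0.0231 0.12  ]
('blue', 0) [ 0.5362 -0.04    0.12  ]
('red', -0.14) [ 0.5695 -0.176   0.12  ]
0.45 [ 0.632 -0.017  0.253] [[335.0, 166.0], [258.0, 252.0]] [[255.0, 222.0], [267.0, 124.0]]
0.55 [ 0.641 -0.014  0.27 ] [[338.0, 164.0], [260.0, 251.0]] [[251.0, 217.0], [263.0, 120.0]]
0.65 [ 0.652 -0.012  0.285] [[341.0, 162.0], [263.0, 251.0]] [[246.0, 213.0], [260.0, 116.0]]
0.75 [ 0.664 -0.009  0.299] [[345.0, 161.0], [267.0, 251.0]] [[240.0, 209.0], [255.0, 112.0]]
0.8 [ 0.67  -0.007  0.305] [[348.0, 161.0], [269.0, 251.0]] [[237.0, 207.0], [253.0, 110.0]]
tcp machine -0.01947250792963223 0.017796834546793074
```

Call:
send_rows(moves=[[0,0,-40,0,0,0],[0,0,-90,0,0,0],[0,0,-120,0,0,0],[0,0,-120,0,0,-0.12],[0,0,-120,0,0,-0.24],[0,0,-120,0,0,-0.24]], jaw=1)

```text
time: 0.85
tcp_pos: [0.6248, -0.0, 0.351]
ee_rot: [-1.94, -2.47, 0.001]
force: [-0.5, -0.5, -0.4]
finger_gap: -0.0006
```

```bash
python3 - <<'E'
from h import *
s=observe();print(s['tcp_pos'],s['ee_rot'],s['time'],s['finger_gap'])
a=grab_frame('side');b=grab_frame('wrist');save('a1',np.hstack([a[60:340,130:410],b[::1,::1][70:350,:]])[:, :800])
cd=camera_info('side');s=observe()['tcp_pos']
for z in(.45,.5,.55):print(proj(cd,[edge(z,.195),edge(z,-.195)])-[130,60])
E
```

```text
[ 6.24814316e-01 -9.93131117e-06  3.50950516e-01] [-1.93991388e+00 -2.47036797e+00  6.63230772e-04] 0.85 -0.0005923950188634854
[[125.03651513 161.91241866]
 [136.74295527  64.44029515]]
[[123.00504966 159.61961582]
 [135.15515531  62.17551799]]
[[120.79027458 157.36218513]
 [133.42178861  59.95287367]]
```

View pics/a1.png

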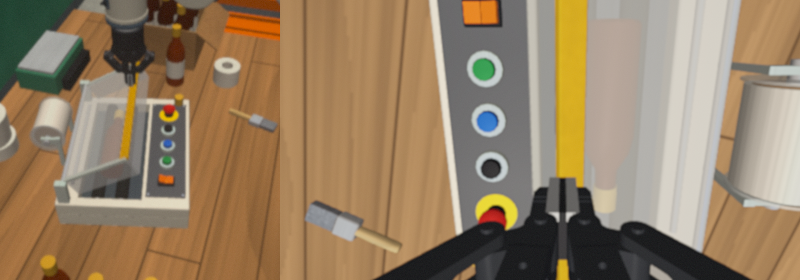

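The guard stands at about 0.48 rad, with its yellow bar right below the closed fingers. The rocker and the blue and green buttons are clear. I'll push the guard down along its arc.

Call:
send_rows(moves=[[0,2,45,0,0,0],[0,5,80,0,0,0],[0,4,92,0,0,0],[0,2,100,0,0,0],[0,0,108,0,0,0],[0,-3,116,0,0,0],[0,-6,124,0,0,0],[0,-8,132,0,0,0],[0,-10,140,0,0,0],[0,-12,147,0,0,0],[0,-14,154,0,0,0],[0,-15,160,0,0,0],[0,-16,166,0,0,0],[0,-17,171,0,0,0],[0,-17,175,0,0,0],[0,-17,177,0,0,0],[0,-17,178,0,0,0],[0,-17,179,0,0,0],[0,-17,179,0,0,0],[0,-17,179,0,0,0]])

```text
time: 3.45
tcp_pos: [0.6086, -0.004, 0.1725]
ee_rot: [1.939, 2.471, 0.0]
force: [-2.4, 0.3, 5.3]
finger_gap: -0.0002
```

```bash
python3 - <<'E'
from h import *
s=observe();print(s['tcp_pos'],s['force'],s['time'])
a=grab_frame('side');save('a2',cv2.resize(a[90:310,150:410],None,fx=2,fy=2))
cd=camera_info('side')
print((proj(cd,[edge(0,.195),edge(0,-.195),edge(.05,.195),edge(.05,-.195)])-[150,90])*2)
E
```

```text
[ 0.60857325 -0.00402192  0.17252706] [-2.36712408  0.28988111  5.26461838] 3.45
[[229.57275857 305.95651856]
 [248.42060269 111.1741654 ]
 [228.92470877 301.35620297]
 [247.98335815 106.49629322]]
```

View pics/a2.png

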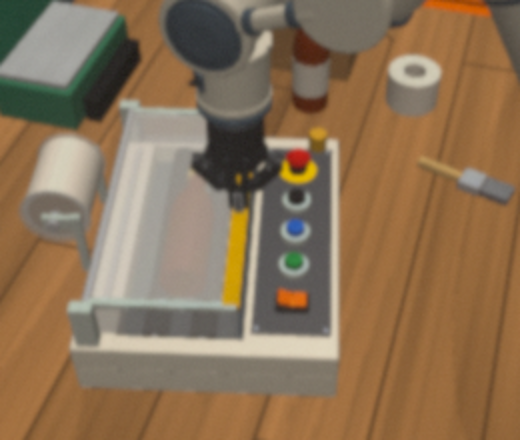

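The guard looks level, with the near end of the bar at (232,303) against a predicted (230,306). I'll push a little further to confirm it is on its stop.

Call:
send_rows(moves=[[0,0,1,0,0,0],[0,0,2,0,0,0],[0,0,2,0,0,0],[0,0,2,0,0,0]])

```text
time: 4.0
tcp_pos: [0.6087, -0.004, 0.1723]
ee_rot: [1.939, 2.47, 0.001]
force: [-11.1, 0.3, 31.7]
finger_gap: 0.0001
```

Force jumped to 32 N with no movement, so the guard is on its stop. Next I lift and go above the far half of the rocker.

Call:
send_rows(moves=[[0,0,-30,0,0,0],[0,0,-60,0,0,0],[40,-25,-60,0,0,0],[80,-45,-60,0,0,0],[112,-60,-60,0,0,0],[112,-60,-30,0,0,0],[112,-60,0,0,0,0],[112,-60,25,0,0,0],[112,-60,30,0,0,0],[112,-60,30,0,0,0]])

```text
time: 5.25
tcp_pos: [0.5238, 0.0905, 0.1406]
ee_rot: [1.94, 2.471, 0.0]
force: [-1.1, -0.2, 0.3]
finger_gap: -0.0
```

```bash
python3 - <<'E'
from h import *
s=observe();p=s['tcp_pos'];d=p[:2]-O;print(p,s['force'],s['time'],'machine',d@x,d@y)
a=grab_frame('side');b=grab_frame('wrist');A=cv2.resize(a[190:290,230:330],(400,400),interpolation=cv2.INTER_CUBIC)
save('a3',np.hstack([A,b[10:410,80:480]]))
E
```

```text
[0.52381277 0.09050095 0.14062813] [-1.05615443 -0.17545644  0.26457458] 5.25 machine -0.09594612758327822 0.12969537683695456
```

View pics/a3.png

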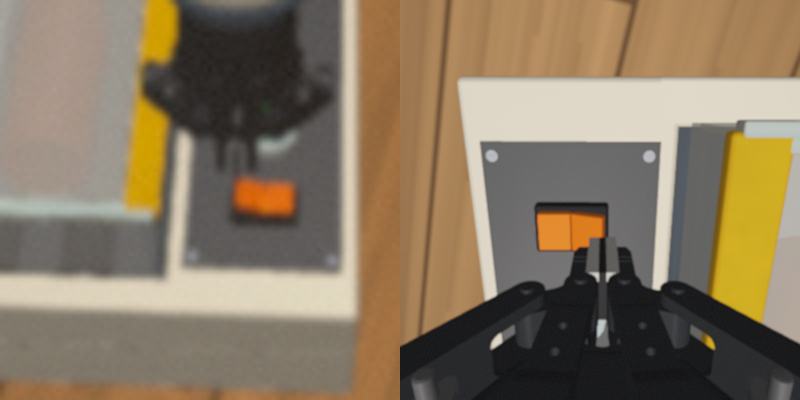

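The closed tip sits over the outer part of the far half, with the rocker at columns 537–607 and the tip near 603 in the right panel. I'll shift 3 mm back and press.

Call:
send_rows(moves=[[0,-3,10,0,0,0],[0,-3,18,0,0,0],[0,-3,21,0,0,0],[0,-3,24,0,0,0],[0,-3,26,0,0,0],[0,-3,27,0,0,0],[0,-3,28,0,0,0],[0,-3,28,0,0,0]])

```text
time: 6.35
tcp_pos: [0.5211, 0.0898, 0.1129]
ee_rot: [1.939, 2.471, 0.001]
force: [-0.8, 0.9, 13.0]
finger_gap: -0.0001
```

It stopped at 0.1129 m with 13 N, so the rocker is fully over. I'll lift and go over blue, then check.

Call:
send_rows(moves=[[0,0,-20,0,0,0],[0,0,-50,0,0,0],[-40,-5,-50,0,0,0],[-90,-10,-50,0,0,0],[-130,-15,-50,0,0,0],[-130,-15,-28,0,0,0],[-130,-15,-28,0,0,0]])

```text
time: 7.22
tcp_pos: [0.5357, -0.0402, 0.1391]
ee_rot: [-1.939, -2.468, 0.002]
force: [-0.4, 0.3, -0.3]
finger_gap: -0.0003
```

```bash
python3 - <<'E'
from h import *
s=observe();p=s['tcp_pos'];d=p[:2]-O;print(p,s['force'],s['time'],'machine',d@x,d@y)
a=grab_frame('side');b=grab_frame('wrist');A=cv2.resize(a[170:270,230:330],(400,400),interpolation=cv2.INTER_CUBIC)
save('a4',np.hstack([A,b[10:410,80:480]]))
E
```

```text
[ 0.53574396 -0.0402424   0.13912108] [-0.41133968  0.26487212 -0.34696265] 7.225 machine -0.11550065272197746 -0.00012679325672479078
```

View pics/a4.png

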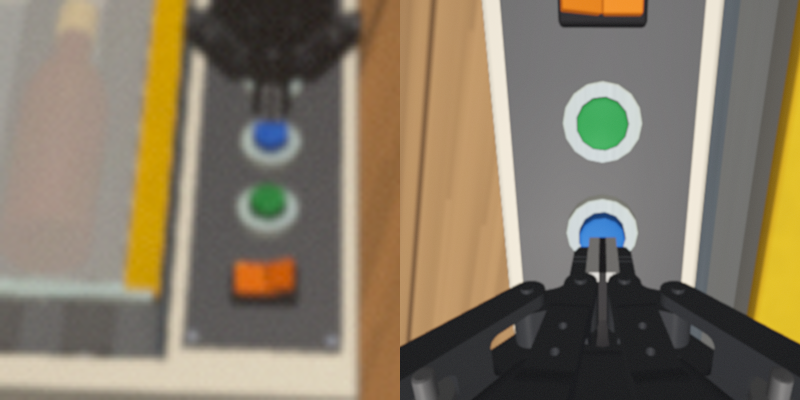

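The guard is shut, the rocker's near half now stands up, and the tip is centred over blue at columns 600/602. I'll press and release blue.

Call:
send_rows(moves=[[0,0,12,0,0,0],[0,0,18,0,0,0],[0,0,21,0,0,0],[0,0,23,0,0,0],[0,0,24,0,0,0],[0,0,25,0,0,0],[0,0,25,0,0,0],[0,0,25,0,0,0]])

```text
time: 8.32
tcp_pos: [0.537, -0.0399, 0.1159]
ee_rot: [1.939, 2.471, 0.0]
force: [-5.1, 4.6, 14.1]
finger_gap: 0.0001
```

Bottomed out at 0.1159 m with 14 N, past the 5 N that fully in takes. I'll release it, move to green and press.

Call:
send_rows(moves=[[0,0,-10,0,0,0],[0,0,-30,0,0,0],[35,0,-30,0,0,0],[65,0,-30,0,0,0],[65,0,-25,0,0,0],[65,0,-25,0,0,0],[65,0,-13,0,0,0],[65,0,-7,0,0,0],[65,0,-4,0,0,0],[65,0,-2,0,0,0],[65,0,-1,0,0,0],[65,0,0,0,0,0],[65,0,0,0,0,0],[65,0,0,0,0,0]])

```text
time: 10.07
tcp_pos: [0.5216, 0.023, 0.1159]
ee_rot: [1.939, 2.471, 0.0]
force: [-4.7, -4.6, 13.2]
finger_gap: -0.0002
```

Green bottomed out as well. I'll lift well clear and check.

Call:
send_rows(moves=[[0,0,-20,0,0,0],[0,0,-70,0,0,0],[0,0,-120,0,0,0],[0,0,-170,0,0,0],[0,0,-200,0,0,0],[0,0,-200,0,0,0],[0,0,-200,0,0,0]])

```text
time: 10.95
tcp_pos: [0.5212, 0.0232, 0.3146]
ee_rot: [-1.939, -2.471, 0.001]
force: [-0.8, 0.0, -0.9]
finger_gap: -0.0002
```

```bash
python3 - <<'E'
from h import *
s=observe();print(s['tcp_pos'],s['force'],s['time'])
a=grab_frame('side');b=grab_frame('wrist');A=cv2.resize(a[130:290,190:350],(400,400),interpolation=cv2.INTER_CUBIC)
save('a5',np.hstack([A,b[10:410,80:480]]))
E
```

```text
[0.52117164 0.02324984 0.31457516] [-0.804294    0.0431929  -0.93452525] 10.95
```

View pics/a5.png

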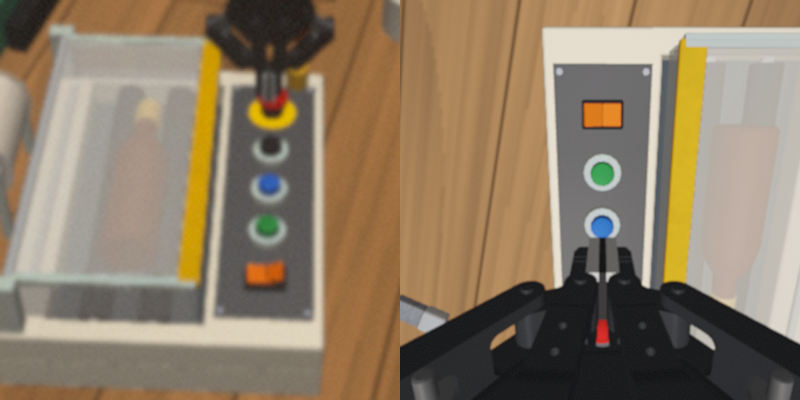

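The guard is shut, the rocker is on, both buttons are out again and the arm is clear. I'm handing in.

```bash
python3 -c "
from plant import sign_off; print(sign_off())"
```

```text
the job is handed in; nothing more can be done
None
```

I ran the whole sequence and handed the job in at about 11 s of the 64 s allowed. `sign_off()` gives no verdict, so these are my own checks:

| Step | Position reached | Force at the end |
|---|---|---|
| Guard pushed shut | 172.3 mm (shut is 172.5 mm) | 32 N, no further movement |
| Mains rocker pressed on | 112.9 mm (level is 113 mm) | 13 N |
| Blue reset pressed, then let go | 115.9 mm (fully in is 116 mm) | 14 N |
| Green start pressed, then let go | 115.9 mm (fully in is 116 mm) | 13 N |

The last pictures show the guard down, the rocker on and the blue and green buttons out again. The arm was 0.31 m up, touching nothing.

I never went over the black jog button or the red stop. I did not measure the bottles and other loose things again at the end; the arm stayed over the machine and met no unexpected force.

One reading disagreed: the first scene-camera fix on the rocker was about 1.5 cm off the side camera's, because the gripper partly hid it. I used the side view and the machine's layout for the rocker and checked it with the wrist camera, which led to a 3 mm shift before pressing.

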